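# Close the bench thickness gauge on a steel test coupon by its ratchet

## Task

A steel test coupon lies on the anvil of the bench thickness gauge. Turn the small ratchet knob at the top end of the gauge clockwise (as seen looking down onto the knob) until the spindle clamps the coupon and the ratchet slips by at least an eighth of a turn, then let go and leave the coupon clamped. Let the ratchet limit the squeeze (the thicker thimble below it must not be forced onto the coupon), and do not push the bottle or the tray away.

Things in the scene. Friction and masses are not known exactly. Their poses are not given: they have to be found in the camera images.
- gauge: Bench thickness gauge, fixed: grey base plate 190 x 110 x 18 mm (x, y, z) with a C-frame whose measuring axis lies in the gauge's xz plane, 35 deg from vertical, its upper end leaning to -x. Origin: on the table, 5 mm to the -x side of the plate's centre. Up the axis from the anvil: coupon, spindle, frame arm, barrel, thimble (33 mm across, 50 mm long), ratchet knob (end of the axis).
- knob_grip (a point): Where to grip the ratchet knob: on its axis, 14 mm below its end. The knob is a ribbed dark steel cylinder, 22 mm across, 38 mm long, at the upper end of the axis, about 210 mm above the table; the thicker thimble starts 24 mm below this point. z axis: along the knob's axis, up and outward. It turns with the knob, which stays at its place (does not travel along the axis).
- thimble (a joint): Angle of the thimble (rad): 0 = fully open, grows clockwise (seen from the knob end), 10 mm of spindle travel per turn. Starts at 0 to 1.9; the coupon is met at about 2.8. Takes 0.025 N m and stays where it is left. Turning the knob turns it along until the coupon is met.
- ratchet (a joint): Slip of the ratchet knob relative to the thimble (rad), 0 at the start; grows when the knob is turned clockwise and the thimble cannot follow (slips at 0.045 N m). Turning the knob anticlockwise turns the thimble back and opens the gauge.
- spindle: Steel spindle, 14 mm thick, that slides along the axis (does not turn) down onto the coupon. Origin: centre of its lower face; z axis up along the measuring axis. Starts 1.5 to 4.5 mm above the coupon.
- anvil_face (a point): Centre of the anvil's upper face (46 x 36 mm, steel), 78 mm above the table and 50 mm to the +x side of the gauge's origin, square to the measuring axis; a 5 mm high ledge along its low (-x) edge stops the coupon from sliding off.
- coupon: Loose stainless steel test coupon, flat plate 36 x 28 x 6 mm, lying on the leaning anvil against the ledge. Origin: centre of its underside; z axis square to its face. It need not be touched.
- bottle: Bystander: amber glass bottle with blue cap, 82 mm across, 165 mm high, about 180 mm to one side of the gauge (+y or -y). Origin: centre of its underside.
- coupon_tray: Bystander: low clear open tray with spare coupons, 150 x 100 x 22 mm, about 180 mm to the other side of the gauge. Origin: centre of its underside.

How it is judged:
By the outcome, as a careful person would: the job done as asked, in the order asked, and still so for the second after the job is handed in, with the robot touching nothing.
It also fails if it takes over 48 s, if anything falls off the work surface, if the arm or the gripper's body presses on something with over 40 N, if the wrist force passes 120 N, or if a joint passes its speed limit or range.

## Robot

A 7-joint arm with a two-finger parallel gripper is mounted at the origin on the work surface. World frame = base frame: x ahead of the robot, y to its left, z up, the work surface at z = 0. Lengths are in m, angles in rad, forces in N, time in s.
With the tool pointing down it reaches from about 0.4 to 0.925 m from the base axis. Payload 4.1 kg.
Tool frame: the origin (TCP) lies midway between the tips of the shut fingers; the grasp point (between the pads) lies 19 mm behind it; x points along the fingers, z is the direction in which the jaws open and shut, and the axes are right-handed (so a half turn about x gives the same grasp; the last joint's range is limited). The gripper opens to 85 mm and grips with 20 to 120 N. Pads are 22 mm wide; open, the fingers measure 114 mm over their backs; the gripper's body (76 mm by 85 mm) begins 54 mm behind the grasp point. The pads swing forward as they close: fully open they stand 13 mm farther back than shut.
Start: joints at [-1.247, 0.398, 0.045, 1.537, -0.019, 1.207, -0.051], TCP at [0.267, 0.593, 0.231] pointing down, gripper open.
Joint ranges: [-2.82, 2.82], [-0.49, 2.23], [-1.37, 1.46], [0, 2.46], [-1.36, 4.5], [0.23, 2], [-2.94, 2.94]. Speed limits (rad/s): [2.57, 2.57, 3.14, 3.14, 3.14, 3.14, 3.14].

## Interface

Orientations are given as a unit quaternion [w, x, y, z].
In Python, from bench import * gives the robot as it stands.
- The arm moves only by the tool servo_tool, never from a script. Its argument "plan" is a list of rows, each a list of 7 numbers: the shift along the tool's x, y, z in cm, then the turn, a rotation vector about the tool's x, y, z in rad, then the opening, from 0 (shut) to 1 (fully open). A call has 1 to 5 rows; each row shifts and turns the commanded pose from where the row before left it, along the tool's axes as they then stand; what a row does not reach is not made up. A row lasts 1/10 s, in which the tool goes at most 50 mm and 8.59 degrees, less where a joint would pass 70% of its speed; a pose out of reach is approached as far as the arm can. A call is refused whole if a number of a shift passes 5 or a number of a turn 0.15, either way. A call with a gripper value outside its range is refused whole. The fingers move at their own pace and stop on an object; "newtons" is the grip in N (left out, the last holds). Time passes only in rows, so rows that do not move let the fingers close. It gives the time, the measured TCP pose, the force and the opening at its end, in the units of the state.
- observe(): the state, without advancing time (a new reading comes with each control period).
- snapshot(name): name is "scene" or "top" or "wrist"; returns a dict with "frame" (400x640x3 uint8, red, green, blue), "z_map" (400x640 float32, m along the optical axis (not along the pixel's ray), 0 where there is no reading), "K" (3x3 intrinsics, pixels), "R" (3x3) and "t" (3): a world point X has camera coordinates R X + t; the wrist camera has in their place "T_tool_cam" (4x4, takes a point from camera to tool coordinates, whose origin is the TCP and whose axes are the tool frame's). Camera axes: x right, y down, z forward; pixel columns grow to the right and rows downward; lengths in m; the calibration is good to about 2 mm. A picture is of the moment at which its call begins: read the wrist's pose just before it.
- finish_job(): hands the job in, once; it reports no verdict.
The state is a dict: "clock": time; "joints": joint angles; "qvel": joint speeds; "effort": joint torques, N m; "ee_pos": TCP position; "orientation": TCP orientation; "contact_force": force on the tool from outside, world axes, zero at the start; "ft_torque": the same for the moment, N m; "opening": finger opening in m.
Only numpy, scipy, OpenCV 4.12 (cv2) and the standard library are available. Lean on these libraries where they do the work, as an engineer would, in place of code of your own. Each camera call takes 0.05 s, during which the arm holds its last target. There are 200 camera calls.

## Working session

There is one attempt and no reset: what is moved stays moved. The work goes in short steps, Python scripts to look and compute and a tool call to move; the robot and the scene stay as the last step left them, time stands still between calls to the robot, and variables do not carry over. Pictures are saved under pics/ and viewed, about 8 in all and at most 12, crops included, and the job is handed in when it is done.

Besides the shell and the picture viewer there is one more tool, called as a command line: name --pt "numbers of a row" for each row, then --argument value for the rest. servo_tool: Moves the arm, as the interface text tells. Its arguments: {"type":"object","properties":{"plan":{"type":"array"},"newtons":{"type":"number"}},"required":["plan"]}

```bash
mkdir -p pics; ls; python3 - <<'E'
from bench import *
import cv2, numpy as np
print(observe())
for n in("scene","top"):
    s=snapshot(n); cv2.imwrite(f"pics/{n}0.png",s["frame"][:,:,::-1]); np.savez(f"{n}0.npz",**s)
    print(n,s["K"],s["R"],s["t"])
E
```

```text
pics
{'clock': 0.0, 'joints': array([-1.24703988,  0.39918732,  0.04498903,  1.53786467, -0.01870052,
        1.20692032, -0.05068596]), 'qvel': array([-1.55243175e-03,  6.69286647e-04, -6.85133388e-04, -5.50395501e-04,
        1.90973077e-03,  3.87884632e-04, -7.20973151e-05]), 'effort': array([-5.23171766e-04, -4.75127149e+01,  1.36379376e+00, -2.54232413e+01,
        1.14107126e-02,  9.32731113e-03, -1.96224647e-06]), 'ee_pos': array([0.2663741 , 0.59221635, 0.23027241]), 'orientation': array([ 0.59318474, -0.38442729,  0.59430068,  0.38360685]), 'contact_force': array([ 0.04422109,  0.99441651, -0.61463201]), 'ft_torque': array([-0.03251899, -0.0126921 ,  0.00461382]), 'opening': 0.08556866532179262}
scene [[512.34656143   0.         319.54340916]
 [  0.         512.34656143 196.98222263]
 [  0.           0.           1.        ]] [[ 0.87850727  0.47740817 -0.01750474]
 [ 0.379237   -0.71920275 -0.58217412]
 [-0.29052413  0.50480575 -0.81287569]] [-0.62609172 -0.13084541  1.24536371]
top [[497.7633563    0.         308.04563909]
 [  0.         497.7633563  201.83281278]
 [  0.           0.           1.        ]] [[-0.00114596 -0.9999239  -0.0122832 ]
 [-0.98487636  0.00325667 -0.17322803]
 [ 0.17325485  0.01189892 -0.98480514]] [0.07005511 0.6715137  1.08051388]
```

View pics/scene0.png

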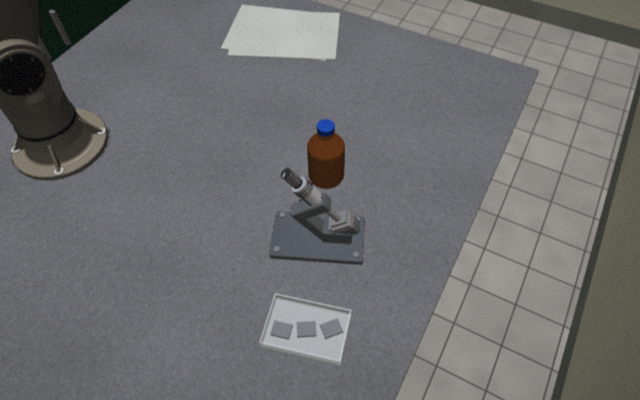

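View pics/top0.png

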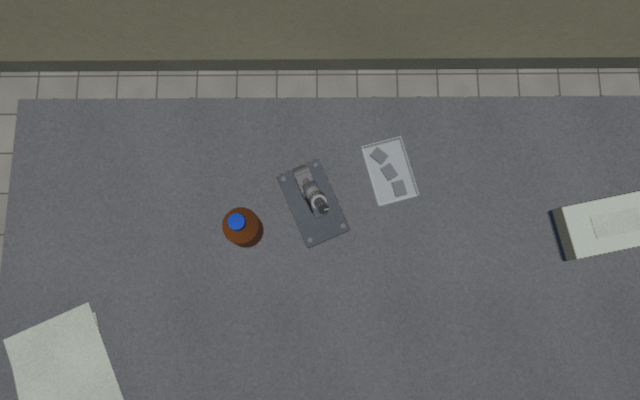

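The scene view shows the gauge (plate about (318,237), knob end about (288,174)), leaning toward the robot, with the bottle behind at (326,160) and the tray in front at (306,328). In the top view the plate corners are about (277,178), (318,160), (349,229) and (308,246), with the knob at (322,208).

```bash
cat > h.py <<'E'
import numpy as np
def ray(s,u,v,z):
    d=s["R"].T@np.linalg.inv(s["K"])@[u,v,1]; c=-s["R"].T@s["t"]; return c+d*(z-c[2])/d[2]
def cloud(s):
    v,u=np.mgrid[0:400,0:640]; Z=s["z_map"]; m=Z>0
    P=np.linalg.inv(s["K"])@np.stack([u[m]*Z[m],v[m]*Z[m],Z[m]])
    return (s["R"].T@(P-s["t"][:,None])).T, np.stack([u[m],v[m]],1)
E
python3 - <<'E'
from h import *
t=np.load("top0.npz"); s=np.load("scene0.npz")
c=np.array([ray(t,*p,0.018) for p in[(277,178),(318,160),(349,229),(308,246)]]); print(c.round(4)); ctr=c.mean(0)
ax=(c[0]+c[1]-c[2]-c[3]); yaw=np.arctan2(ax[1],ax[0]); print("ctr",ctr,"yaw",np.degrees(yaw))
X=np.array([np.cos(yaw),np.sin(yaw),0]); Y=np.array([-X[1],X[0],0]); o=ctr-0.005*X*-1; o=ctr+0.005*0*X
o=ctr+0.005*X*0
for nm,q in(("top",t),("scene",s)):
    P,uv=cloud(q); g=np.stack([(P-ctr)@X,(P-ctr)@Y,P[:,2]],1)
    m=(abs(g[:,0])<.13)&(abs(g[:,1])<.06)&(g[:,2]>.012)
    g=g[m]
    for lo in np.arange(.01,.25,.02):
        k=g[(g[:,2]>=lo)&(g[:,2]<lo+.02)]
        if len(k): print(nm,round(lo,2),len(k),k.mean(0).round(4),k.min(0).round(4),k.max(0).round(4))
E
```

```text
[[ 0.7371  0.1434  0.018 ]
 [ 0.7811  0.045   0.018 ]
 [ 0.6138 -0.027   0.018 ]
 [ 0.5741  0.0693  0.018 ]]
ctr [0.67652113 0.05764505 0.018     ] yaw 23.859032696292058
top 0.01 2655 [-0.0093  0.0017  0.0179] [-0.093  -0.0566  0.012 ] [0.0976 0.0544 0.0288]
top 0.03 14 [0.0315 0.0151 0.0415] [0.0082 0.0137 0.03  ] [0.0681 0.0157 0.05  ]
top 0.05 47 [0.0546 0.005  0.0614] [-0.0042 -0.0163  0.0501] [0.086  0.0166 0.0694]
top 0.07 195 [0.0551 0.0001 0.0827] [ 0.0256 -0.0194  0.07  ] [0.0794 0.0164 0.09  ]
top 0.09 111 [0.0277 0.0016 0.0976] [-0.0479 -0.0195  0.09  ] [0.0681 0.0165 0.1098]
top 0.11 66 [-0.027   0.0112  0.1179] [-0.0476 -0.0038  0.1101] [0.0049 0.0165 0.1297]
top 0.13 93 [0.0171 0.0009 0.143 ] [-0.015  -0.0161  0.1303] [0.0282 0.0159 0.1498]
top 0.15 58 [0.0045 0.0012 0.1611] [-0.0098 -0.017   0.1501] [0.0156 0.015  0.1698]
top 0.17 104 [-0.014   0.0018  0.1819] [-0.0383 -0.0178  0.1702] [0.0027 0.0163 0.19  ]
top 0.19 122 [-0.0234 -0.0003  0.197 ] [-0.0397 -0.0154  0.1901] [-0.0082  0.0146  0.2099]
top 0.21 134 [-0.0473 -0.0003  0.2187] [-0.0595 -0.0123  0.2101] [-0.03
[... 316 characters left out ...]
0.0107  0.0801] [-0.0371 -0.0247  0.07  ] [0.0804 0.015  0.09  ]
scene 0.09 265 [ 0.0115 -0.0103  0.0986] [-0.0499 -0.0237  0.09  ] [0.0661 0.0113 0.11  ]
scene 0.11 302 [-0.0177 -0.0111  0.1194] [-0.0459 -0.021   0.1101] [0.0326 0.0137 0.1299]
scene 0.13 233 [ 0.0109 -0.0111  0.1409] [-0.02   -0.0204  0.13  ] [0.0272 0.0101 0.15  ]
scene 0.15 152 [-0.0025 -0.0137  0.1608] [-0.0289 -0.0217  0.1501] [0.014  0.0088 0.1699]
scene 0.17 220 [-0.0174 -0.013   0.1806] [-0.0442 -0.022   0.1701] [0.0013 0.0141 0.1899]
scene 0.19 203 [-0.0282 -0.0085  0.1983] [-0.0559 -0.0196  0.1901] [-0.0111  0.0103  0.2097]
scene 0.21 165 [-0.0471 -0.0068  0.2184] [-0.0613 -0.0159  0.2101] [-0.0334  0.0083  0.2271]
```

```bash
cat >> h.py <<'E'
from scipy.spatial.transform import Rotation as Ro
def rot(q): return Ro.from_quat(np.r_[q[1:],q[0]])
def row(p0,R0,p1,R1,N,show=True):
    "constant row (cm, rad) that N times over leads from pose 0 to pose 1"
    w=(R0.inv()*R1).as_rotvec()/N; A=sum(Ro.from_rotvec(w*k).as_matrix() for k in range(N))
    v=np.linalg.solve(A,R0.inv().apply(np.array(p1)-p0))
    print("row",(v*100).round(2),w.round(4),"norms",np.linalg.norm(v)*100,np.linalg.norm(w))
    if show:
        p,R=np.array(p0),R0
        for k in range(N):
            p=p+R.apply(v); R=R*Ro.from_rotvec(w)
            if k%5==4: print(k+1,p.round(3),"x",R.apply([1,0,0]).round(2))
yaw=np.radians(23.9); X=np.array([np.cos(yaw),np.sin(yaw),0]); Y=np.array([-X[1],X[0],0]); Z=np.array([0,0,1.])
ctr=np.array([.6765,.0576,0]); ax=-np.sin(np.radians(35))*X+np.cos(np.radians(35))*Z
KG=ctr+X*(.045-.132*np.tan(np.radians(35)))-.001*Y+.210*Z   # knob_grip
def aim(R0):
    "least turn of R0 that brings tool x onto -ax"
    a=R0.apply([1,0,0]); c=np.cross(a,-ax); s=np.linalg.norm(c)
    return Ro.from_rotvec(c/s*np.arctan2(s,a@-ax))*R0
E
python3 - <<'E'
from bench import *; from h import *
o=observe(); p0=o["ee_pos"]; R0=rot(o["orientation"]); print(R0.as_matrix().round(2)); print("KG",KG, "ax",ax)
Rb=Ro.from_rotvec([0,0,np.arctan2(KG[1],KG[0])-np.arctan2(p0[1],p0[0])])*R0
R1=aim(Rb); p1=KG+ax*(.10-.019)
print(p1); row(p0,R0,p1,R1,20)
pm=np.array([.45,.35,.40]); Rm=Ro.from_rotvec((Rb*R0.inv()).as_rotvec()/2)*R0
row(p0,R0,pm,Rm,10); row(pm,Rm,p1,R1,10)
E
```

```text
[[-0.   -0.91  0.41]
 [-0.    0.41  0.91]
 [-1.   -0.   -0.  ]]
KG [0.63354446 0.03747094 0.21      ] ax [-0.52439453 -0.23237967  0.81915204]
[0.5910685  0.01864818 0.27635132]
row [-0.51 -3.43 -0.34] [ 0.0527 -0.0316 -0.0059] norms 3.486680585879139 0.06171942462378037
5 [0.405 0.49  0.256] x [ 0.11  0.12 -0.99]
10 [0.509 0.353 0.277] x [ 0.24  0.2  -0.95]
15 [0.572 0.191 0.286] x [ 0.38  0.24 -0.89]
20 [0.591 0.019 0.276] x [ 0.52  0.23 -0.82]
row [-1.69 -2.98 -0.78] [0.0544 0.     0.0001] norms 3.5135334283190067 0.05444923271671212
5 [0.375 0.484 0.315] x [-0. -0. -1.]
10 [0.45 0.35 0.4 ] x [-0. -0. -1.]
row [ 0.99 -3.69 -0.18] [ 0.0527 -0.0618  0.0054] norms 3.827769310431231 0.08140237114096403
5 [0.535 0.188 0.346] x [ 0.26  0.16 -0.95]
10 [0.591 0.019 0.276] x [ 0.52  0.23 -0.82]
```

servo_tool --pt "-1.69 -2.98 -0.78 0.0544 0 0 1" --pt "-1.69 -2.98 -0.78 0.0544 0 0 1" --pt "-1.69 -2.98 -0.78 0.0544 0 0 1" --pt "-1.69 -2.98 -0.78 0.0544 0 0 1" --pt "-1.69 -2.98 -0.78 0.0544 0 0 1" --newtons 40

```text
clock: 0.6
ee_pos: [0.3776, 0.4812, 0.3179]
orientation: [0.642, -0.298, 0.641, 0.298]
contact_force: [1.1, -0.5, -0.8]
opening: 0.0853
```

servo_tool --pt "-1.69 -2.98 -0.78 0.0544 0 0 1" --pt "-1.69 -2.98 -0.78 0.0544 0 0 1" --pt "-1.69 -2.98 -0.78 0.0544 0 0 1" --pt "-1.69 -2.98 -0.78 0.0544 0 0 1" --pt "-1.69 -2.98 -0.78 0.0544 0 0 1"

```text
clock: 1.1
ee_pos: [0.4512, 0.3473, 0.4019]
orientation: [0.676, -0.208, 0.675, 0.209]
contact_force: [-0.1, 0.1, -0.2]
opening: 0.0856
```

servo_tool --pt "0.99 -3.69 -0.18 0.0527 -0.0618 0.0054 0.8" --pt "0.99 -3.69 -0.18 0.0527 -0.0618 0.0054 0.8" --pt "0.99 -3.69 -0.18 0.0527 -0.0618 0.0054 0.8" --pt "0.99 -3.69 -0.18 0.0527 -0.0618 0.0054 0.8" --pt "0.99 -3.69 -0.18 0.0527 -0.0618 0.0054 0.8"

```text
clock: 1.6
ee_pos: [0.5364, 0.1847, 0.3473]
orientation: [0.791, -0.074, 0.587, 0.158]
contact_force: [0.8, 0.3, -0.2]
opening: 0.068
```

```bash
python3 - <<'E'
from bench import *; from h import *
o=observe(); p0=o["ee_pos"]; R0=rot(o["orientation"]); print(o["clock"],o["joints"].round(3),p0,R0.as_matrix().round(3))
R1=aim(R0); p1=KG+ax*(.10-.019); row(p0,R0,p1,R1,5)
E
```

```text
1.6 [-0.793 -0.009  0.418  1.813 -0.061  1.03  -0.018] [0.53635592 0.1847283  0.34732738] [[ 0.262 -0.336  0.905]
 [ 0.163  0.939  0.302]
 [-0.951  0.068  0.3  ]]
row [ 1.06 -3.58 -0.57] [-0.     -0.0606 -0.0028] norms 3.7755688453425242 0.060683304505527086
5 [0.591 0.019 0.276] x [ 0.52  0.23 -0.82]
```

servo_tool --pt "1.06 -3.58 -0.57 0 -0.0606 -0.0028 0.7" --pt "1.06 -3.58 -0.57 0 -0.0606 -0.0028 0.7" --pt "1.06 -3.58 -0.57 0 -0.0606 -0.0028 0.7" --pt "1.06 -3.58 -0.57 0 -0.0606 -0.0028 0.7" --pt "1.06 -3.58 -0.57 0 -0.0606 -0.0028 0.7"

```text
clock: 2.1
ee_pos: [0.5898, 0.0215, 0.2774]
orientation: [0.87, -0.054, 0.462, 0.163]
contact_force: [0.8, 1.4, 0.0]
opening: 0.06
```

```bash
python3 - <<'E'
from bench import *; from h import *
import cv2
o=observe(); p0=o["ee_pos"]; R0=rot(o["orientation"]); print(o["clock"],o["joints"].round(3),p0,R0.as_matrix().round(3))
s=snapshot("wrist"); cv2.imwrite("pics/w1.png",s["frame"][:,:,::-1]); np.savez("w1.npz",p=p0,R0=R0.as_matrix(),**s); print(s["K"],s["T_tool_cam"].round(4))
T=s["T_tool_cam"]
def px(P):
    q=np.linalg.inv(T)@np.r_[R0.inv().apply(P-p0),1]; u=s["K"]@q[:3]; return (u[:2]/u[2]).round(1)
print("grip",px(KG),"end",px(KG+.014*ax),"knob foot",px(KG-.024*ax),"thimble foot",px(KG-.074*ax))
E
```

```text
2.1 [-0.655 -0.033  0.682  2.083 -0.439  0.572  0.665] [0.58982612 0.02147879 0.27736388] [[ 0.52  -0.333  0.786]
 [ 0.233  0.941  0.245]
 [-0.822  0.056  0.567]]
[[301.91792103   0.         319.19902154]
 [  0.         301.91792103 200.02867494]
 [  0.           0.           1.        ]] [[ 5.000e-04 -2.940e-01  9.558e-01 -1.432e-01]
 [ 2.000e-04 -9.558e-01 -2.940e-01  7.450e-02]
 [ 1.000e+00  4.000e-04 -4.000e-04 -1.000e-04]
 [ 0.000e+00  0.000e+00  0.000e+00  1.000e+00]]
grip [319.6 210.4] end [319.5 216.5] knob foot [319.7 201.4] thimble foot [319.9 186.9]
```

View pics/w1.png

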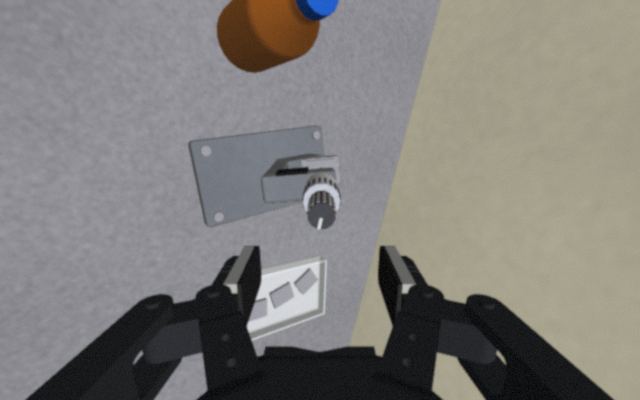

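The wrist view shows the knob end at about (321,216), just where it was predicted (319.5,216.5), with the thimble behind it and both open fingers below. The position is right to about 1 mm. Next I roll back to gain turning range.

servo_tool --pt "0 0 0 -0.14 0 0 0.7" --pt "0 0 0 -0.14 0 0 0.7" --pt "0 0 0 -0.14 0 0 0.7" --pt "0 0 0 -0.14 0 0 0.7" --pt "0 0 0 -0.14 0 0 0.7"

```text
clock: 2.65
ee_pos: [0.5898, 0.0237, 0.2775]
orientation: [0.797, -0.352, 0.379, 0.314]
contact_force: [0.1, 0.3, 0.1]
opening: 0.0596
```

```bash
python3 - <<'E'
from bench import *; from h import *
import cv2
o=observe(); print(o["clock"],o["joints"].round(3),o["ee_pos"])
w=np.load("w1.npz"); cv2.imwrite("pics/c1.png",cv2.resize(w["frame"][150:240,270:370,::-1],None,fx=6,fy=6,interpolation=cv2.INTER_CUBIC))
E
```

```text
2.65 [-0.686 -0.033  0.707  2.081 -0.429  0.575  1.359] [0.58982286 0.02371649 0.27750794]
```

View pics/c1.png

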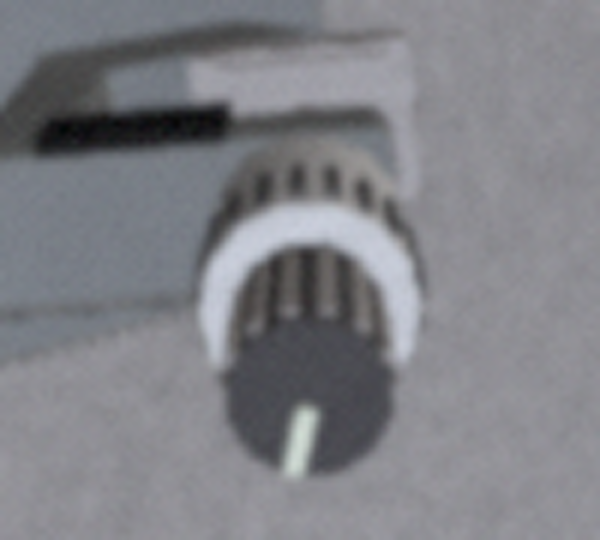

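The crop puts the knob end's centre at about (321.1,215.4), with the white index line pointing down. Turning −x raises j7, so there is room to turn from j7≈2.5 downwards.

```bash
cat >> h.py <<'E'
KG=KG+.001*np.array([.786,.245,.567])
E
python3 - <<'E'
from bench import *; from h import *
o=observe(); p0=o["ee_pos"]; R0=rot(o["orientation"]); print(KG)
R1=aim(R0)*Ro.from_rotvec([-1.1,0,0]); p1=KG+ax*(.040+.002-.019); row(p0,R0,p1,R1,10)
E
```

```text
[0.63433046 0.03771594 0.210567  ]
row [ 0.58 -0.02 -0.05] [-1.1e-01  1.0e-04 -9.0e-04] norms 0.5869276291663291 0.1100033264822402
5 [0.605 0.028 0.253] x [ 0.52  0.23 -0.82]
10 [0.622 0.032 0.229] x [ 0.52  0.23 -0.82]
```

servo_tool --pt "0.58 -0.02 -0.05 -0.11 0 -0.0009 0.7" --pt "0.58 -0.02 -0.05 -0.11 0 -0.0009 0.7" --pt "0.58 -0.02 -0.05 -0.11 0 -0.0009 0.7" --pt "0.58 -0.02 -0.05 -0.11 0 -0.0009 0.7" --pt "0.58 -0.02 -0.05 -0.11 0 -0.0009 0.7"

```text
clock: 3.15
ee_pos: [0.6054, 0.0281, 0.253]
orientation: [0.672, -0.555, 0.279, 0.403]
contact_force: [0.4, 0.7, -0.5]
opening: 0.0597
```

servo_tool --pt "0.58 -0.02 -0.05 -0.11 0 -0.0009 0.7" --pt "0.58 -0.02 -0.05 -0.11 0 -0.0009 0.7" --pt "0.58 -0.02 -0.05 -0.11 0 -0.0009 0.7" --pt "0.58 -0.02 -0.05 -0.11 0 -0.0009 0.7" --pt "0.58 -0.02 -0.05 -0.11 0 -0.0009 0.7"

```text
clock: 3.65
ee_pos: [0.6221, 0.0327, 0.2296]
orientation: [-0.497, 0.718, -0.157, -0.462]
contact_force: [-0.6, 0.3, 0.3]
opening: 0.0596
```

servo_tool --pt "0 0 0 0 0 0 0.7" --pt "0 0 0 0 0 0 0.7"

```text
clock: 3.85
ee_pos: [0.622, 0.0327, 0.2295]
orientation: [-0.499, 0.716, -0.159, -0.461]
contact_force: [0.4, -0.3, 0.4]
opening: 0.0594
```

```bash
python3 - <<'E'
from bench import *; from h import *
import cv2
o=observe(); p0=o["ee_pos"]; R0=rot(o["orientation"]); print(o["clock"],o["joints"].round(3),p0)
row(p0,R0,KG+ax*(.002-.019),aim(R0),5)
s=snapshot("wrist"); T=s["T_tool_cam"]
def px(P):
    q=np.linalg.inv(T)@np.r_[R0.inv().apply(P-p0),1]; u=s["K"]@q[:3]; return (u[:2]/u[2]).round(1),q[2]
print("end",px(KG+.014*ax),"foot",px(KG-.024*ax))
cv2.imwrite("pics/w2.png",cv2.resize(s["frame"][130:300,200:440,::-1],None,fx=3,fy=3,interpolation=cv2.INTER_CUBIC))
E
```

```text
3.85 [-0.596  0.115  0.651  2.086 -0.714  0.503  2.708] [0.62199611 0.03273069 0.22947214]
row [ 0.8   0.   -0.01] [-0.      0.0001 -0.    ] norms 0.80230301869582 6.750239978115725e-05
5 [0.643 0.042 0.197] x [ 0.52  0.23 -0.82]
end (array([319.1, 249. ]), np.float64(0.16759777451287705)) foot (array([319.2, 223.8]), np.float64(0.20393215905713233))
```

View pics/w2.png

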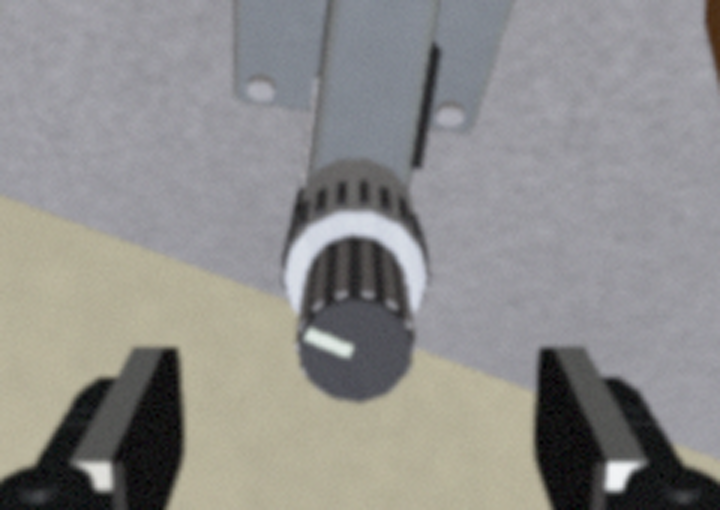

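The knob end is at about (318.3,246) against (319.1,249) predicted. It is centred between the jaws and about 1.5 mm toward tool +y, so I add a small y correction while advancing.

servo_tool --pt "0.8 0.024 -0.005 0 0 0 0.7" --pt "0.8 0.024 -0.005 0 0 0 0.7" --pt "0.8 0.024 -0.005 0 0 0 0.7" --pt "0.8 0.024 -0.005 0 0 0 0.7" --pt "0.8 0.024 -0.005 0 0 0 0.7"

```text
clock: 4.4
ee_pos: [0.6425, 0.042, 0.1958]
orientation: [-0.499, 0.717, -0.158, -0.461]
contact_force: [-0.5, 0.5, -0.3]
opening: 0.0597
```

servo_tool --pt "0 0 0 0 0 0 0.35" --pt "0 0 0 0 0 0 0.2" --pt "0 0 0 0 0 0 0" --pt "0 0 0 0 0 0 0" --pt "0 0 0 0 0 0 0" --newtons 30

```text
clock: 4.9
ee_pos: [0.6427, 0.041, 0.1963]
orientation: [-0.498, 0.717, -0.159, -0.461]
contact_force: [-1.3, -3.1, 3.4]
opening: 0.021
```

```bash
python3 - <<'E'
from bench import *; from h import *
import cv2
o=observe(); p0=o["ee_pos"]; R0=rot(o["orientation"]); print(o["clock"],o["joints"].round(3),o["opening"],o["contact_force"],o["ft_torque"],"KG in tool",R0.inv().apply(KG-p0).round(4), "axis",R0.inv().apply(ax).round(3))
s=snapshot("wrist")
cv2.imwrite("pics/w3.png",cv2.resize(s["frame"][130:330,200:440,::-1],None,fx=2.5,fy=2.5,interpolation=cv2.INTER_CUBIC))
E
```

```text
4.9 [-0.532  0.206  0.587  2.08  -0.882  0.465  2.857] 0.021024986142940953 [-1.33584847 -3.10696113  3.446246  ] [-0.48662709  0.57897885 -0.21414017] KG in tool [-0.0168 -0.0009  0.0003] axis [-1.    -0.001 -0.001]
```

View pics/w3.png

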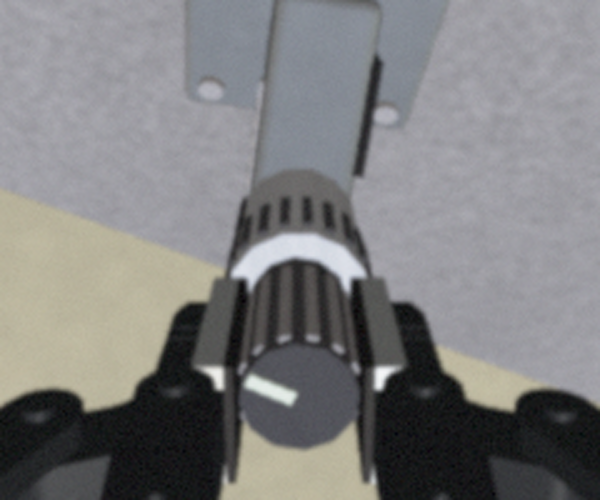

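The jaws hold the knob centred between the pads (end at about (300,395) in the crop), and the fingertips stop short of the thimble's white ring. Now I turn clockwise, which is +x in tool axes.

servo_tool --pt "0 0 0 0.14 0 0 0" --pt "0 0 0 0.14 0 0 0" --pt "0 0 0 0.14 0 0 0" --pt "0 0 0 0.14 0 0 0" --pt "0 0 0 0.14 0 0 0"

```text
clock: 5.45
ee_pos: [0.6426, 0.0418, 0.1964]
orientation: [0.715, -0.5, 0.308, 0.378]
contact_force: [-3.7, -1.4, 6.1]
opening: 0.0209
```

```bash
cat > st.py <<'E'
from bench import *; from h import *
o=observe(); p0=o["ee_pos"]; R0=rot(o["orientation"]); print(o["clock"],o["joints"].round(3),"open",o["opening"].round(4),"F tool",R0.inv().apply(o["contact_force"]).round(1),"M tool",R0.inv().apply(o["ft_torque"]).round(3),"KG tool",R0.inv().apply(KG-p0).round(4),"ax",R0.inv().apply(ax).round(3))
E
python3 st.py
```

```text
Traceback (most recent call last):
  File "st.py", line 2, in <module>
    o=observe(); p0=o["ee_pos"]; R0=rot(o["orientation"]); print(o["clock"],o["joints"].round(3),"open",o["opening"].round(4),"F tool",R0.inv().apply(o["contact_force"]).round(1),"M tool",R0.inv().apply(o["ft_torque"]).round(3),"KG tool",R0.inv().apply(KG-p0).round(4),"ax",R0.inv().apply(ax).round(3))
                                                                                                        ^^^^^^^^^^^^^^^^^^
AttributeError: 'float' object has no attribute 'round'
```

Forces are small (7 N), so I continue.

servo_tool --pt "0 0 0 0.14 0 0 0" --pt "0 0 0 0.14 0 0 0" --pt "0 0 0 0.14 0 0 0" --pt "0 0 0 0.14 0 0 0" --pt "0 0 0 0.14 0 0 0"

```text
clock: 5.95
ee_pos: [0.6429, 0.0425, 0.1968]
orientation: [0.844, -0.225, 0.418, 0.25]
contact_force: [-4.0, -0.2, 7.0]
opening: 0.0211
```

```bash
sed -i 's/o\["opening"\].round(4)/round(o["opening"],4)/' st.py; python3 st.py
```

```text
5.95 [-0.748  0.252  0.847  2.083 -1.01   0.526  1.557] open 0.0211 F tool [-7.9  1.2  1.4] M tool [-0.034  0.348  0.188] KG tool [-0.0169 -0.0009 -0.0003] ax [-1.     0.001  0.002]
```

servo_tool --pt "0 0 0 0.14 0 0 0" --pt "0 0 0 0.14 0 0 0" --pt "0 0 0 0.14 0 0 0" --pt "0 0 0 0.14 0 0 0" --pt "0 0 0 0.14 0 0 0"

```text
clock: 6.45
ee_pos: [0.6435, 0.0427, 0.1973]
orientation: [0.87, 0.078, 0.478, 0.092]
contact_force: [-1.9, 0.2, 6.1]
opening: 0.0211
```

```bash
python3 st.py
```

```text
6.45 [-0.851  0.293  0.982  2.084 -1.087  0.571  0.918] open 0.0211 F tool [-5.9  1.7  1.7] M tool [-0.032  0.102 -0.064] KG tool [-0.0169 -0.0011 -0.0005] ax [-1.     0.002  0.002]
```

servo_tool --pt "0 0 0 0.14 0 0 0" --pt "0 0 0 0.14 0 0 0" --pt "0 0 0 0.14 0 0 0" --pt "0 0 0 0.14 0 0 0" --pt "0 0 0 0.14 0 0 0"

```text
clock: 6.95
ee_pos: [0.6442, 0.0423, 0.1977]
orientation: [0.791, 0.372, 0.48, -0.078]
contact_force: [0.0, -1.0, 5.4]
opening: 0.0214
```

```bash
python3 st.py
```

```text
6.95 [-0.941  0.351  1.115  2.084 -1.173  0.634  0.281] open 0.0214 F tool [-4.6  2.1  2.1] M tool [-0.067 -0.313 -0.05 ] KG tool [-0.0168 -0.0014 -0.0005] ax [-1.     0.003  0.002]
```

servo_tool --pt "0 0 0 0.14 0 0 0" --pt "0 0 0 0.14 0 0 0" --pt "0 0 0 0.14 0 0 0"

```text
clock: 7.25
ee_pos: [0.6445, 0.0418, 0.1977]
orientation: [0.696, 0.528, 0.453, -0.177]
contact_force: [0.9, -1.5, 4.8]
opening: 0.021
```

```bash
python3 st.py; python3 - <<'E'
from bench import *
import cv2
s=snapshot("wrist")
cv2.imwrite("pics/w4.png",cv2.resize(s["frame"][130:330,200:440,::-1],None,fx=2.5,fy=2.5,interpolation=cv2.INTER_CUBIC))
E
```

```text
7.25 [-0.984  0.395  1.189  2.085 -1.226  0.68  -0.102] open 0.021 F tool [-3.8  2.8  1.9] M tool [-0.021 -0.557  0.059] KG tool [-0.0168 -0.0015 -0.0004] ax [-1.     0.004  0.002]
```

View pics/w4.png

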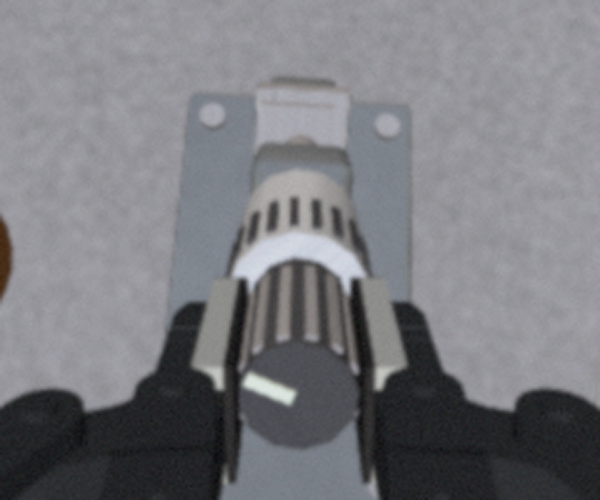

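The index line sits at the same place in the hand (about (270,388)), so the knob has followed the gripper without slip. j5 is nearing its range after 3.2 rad, so I release, turn back around the knob, regrip and turn on for a sure margin.

servo_tool --pt "0 0 0 0 0 0 0.5" --pt "0 0 0 0 0 0 0.5" --pt "0 0 0 0 0 0 0.5" --pt "0 0 0 0 0 0 0.5"

```text
clock: 7.7
ee_pos: [0.6419, 0.0424, 0.195]
orientation: [0.697, 0.526, 0.455, -0.176]
contact_force: [-0.2, -0.3, 0.3]
opening: 0.043
```

```bash
python3 st.py; python3 - <<'E'
from bench import *; from h import *
o=observe(); R0=rot(o["orientation"]); R1=aim(R0)*Ro.from_rotvec([-1.5,0,0]); row(o["ee_pos"],R0,KG+ax*(.002-.019),R1,12,False)
E
```

```text
7.7 [-0.983  0.395  1.186  2.088 -1.224  0.681 -0.096] open 0.043 F tool [-0.4 -0.1  0.2] M tool [ 0.022  0.114 -0.643] KG tool [-0.0178  0.0016  0.0013] ax [-1.    -0.001 -0.001]
row [-0.01  0.    0.02] [-0.125  -0.0002 -0.    ] norms 0.020341156625014695 0.12500007162687904
```

servo_tool --pt "-0.01 0 0.02 -0.125 0 0 0.5" --pt "-0.01 0 0.02 -0.125 0 0 0.5" --pt "-0.01 0 0.02 -0.125 0 0 0.5" --pt "-0.01 0 0.02 -0.125 0 0 0.5" --pt "-0.01 0 0.02 -0.125 0 0 0.5"

```text
clock: 8.2
ee_pos: [0.6424, 0.0412, 0.1958]
orientation: [0.825, 0.284, 0.487, -0.027]
contact_force: [0.1, -0.8, -0.6]
opening: 0.0424
```

servo_tool --pt "-0.01 0 0.02 -0.125 0 0 0.5" --pt "-0.01 0 0.02 -0.125 0 0 0.5" --pt "-0.01 0 0.02 -0.125 0 0 0.5" --pt "-0.01 0 0.02 -0.125 0 0 0.5" --pt "-0.01 0 0.02 -0.125 0 0 0.5"

```text
clock: 8.7
ee_pos: [0.6429, 0.0408, 0.1967]
orientation: [0.873, 0.016, 0.472, 0.125]
contact_force: [0.3, -0.2, -0.3]
opening: 0.0426
```

servo_tool --pt "-0.01 0 0.02 -0.125 0 0 0.5" --pt "-0.01 0 0.02 -0.125 0 0 0.5" --pt "0 0 0 0 0 0 0.5"

```text
clock: 9.0
ee_pos: [0.6432, 0.0408, 0.1973]
orientation: [0.868, -0.09, 0.453, 0.181]
contact_force: [-0.4, 0.1, 1.0]
opening: 0.0426
```

```bash
python3 st.py; python3 - <<'E'
from bench import *
import cv2
s=snapshot("wrist")
cv2.imwrite("pics/w5.png",cv2.resize(s["frame"][130:330,200:440,::-1],None,fx=2.5,fy=2.5,interpolation=cv2.INTER_CUBIC))
E
```

```text
9.0 [-0.794  0.269  0.91   2.081 -1.038  0.549  1.265] open 0.0426 F tool [-1.   0.2  0.2] M tool [-0.032  0.607 -0.01 ] KG tool [-0.0163  0.0008 -0.0001] ax [-1.     0.001 -0.   ]
```

View pics/w5.png

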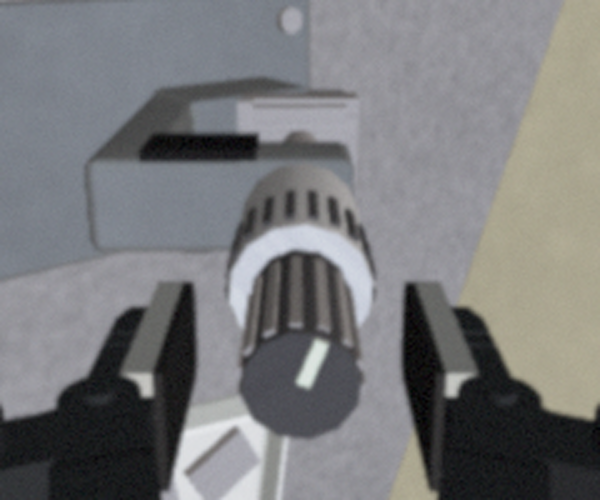

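The knob stayed where it was left (index line now at about (313,362), turned some 90° in the hand view) and is centred between the open pads. I grip and turn another 1.5 rad.

servo_tool --pt "0 0 0 0 0 0 0.2" --pt "0 0 0 0 0 0 0" --pt "0 0 0 0 0 0 0" --pt "0 0 0 0 0 0 0" --pt "0 0 0 0.05 0 0 0" --newtons 30

```text
clock: 9.55
ee_pos: [0.6435, 0.0407, 0.1975]
orientation: [0.87, -0.068, 0.457, 0.169]
contact_force: [-1.6, 0.5, 2.3]
opening: 0.021
```

servo_tool --pt "0 0 0 0.14 0 0 0" --pt "0 0 0 0.14 0 0 0" --pt "0 0 0 0.14 0 0 0" --pt "0 0 0 0.14 0 0 0" --pt "0 0 0 0.14 0 0 0"

```text
clock: 10.05
ee_pos: [0.6432, 0.0408, 0.1973]
orientation: [0.84, 0.236, 0.488, 0.001]
contact_force: [-2.2, -0.3, 3.1]
opening: 0.0211
```

```bash
python3 st.py
```

```text
10.05 [-0.901  0.323  1.057  2.082 -1.126  0.608  0.578] open 0.0211 F tool [-3.8  0.5 -0.4] M tool [-0.072  0.635 -0.343] KG tool [-0.0163  0.0005 -0.0006] ax [-1.     0.    -0.001]
```

servo_tool --pt "0 0 0 0.14 0 0 0" --pt "0 0 0 0.14 0 0 0" --pt "0 0 0 0.14 0 0 0" --pt "0 0 0 0.14 0 0 0" --pt "0 0 0 0.14 0 0 0"

```text
clock: 10.55
ee_pos: [0.643, 0.041, 0.1972]
orientation: [0.708, 0.51, 0.459, -0.166]
contact_force: [-4.3, 0.1, 3.3]
opening: 0.0209
```

```bash
python3 st.py; python3 - <<'E'
from bench import *
import cv2
s=snapshot("wrist")
cv2.imwrite("pics/w6.png",cv2.resize(s["frame"][130:330,200:440,::-1],None,fx=2.5,fy=2.5,interpolation=cv2.INTER_CUBIC))
E
```

```text
10.55 [-0.979  0.391  1.184  2.084 -1.215  0.682 -0.059] open 0.0209 F tool [-5.  -1.1 -2. ] M tool [-0.055  0.378 -0.686] KG tool [-0.0163  0.0001 -0.0005] ax [-1.    -0.001 -0.002]
```

View pics/w6.png

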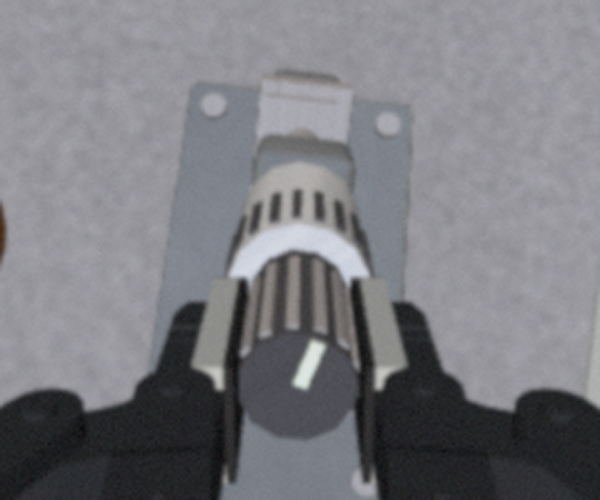

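Knob and hand turned together another 1.4 rad. The thimble's slots look the same as after the first turn ((255..341,205) against (253..337,208)), so the ratchet is slipping. The torque is steady at about 0.06 N m. I now release and back off along the axis.

servo_tool --pt "0 0 0 0 0 0 0.5" --pt "0 0 0 0 0 0 0.6" --pt "0 0 0 0 0 0 0.7" --pt "0 0 0 0 0 0 0.7" --pt "0 0 0 0 0 0 0.7"

```text
clock: 11.1
ee_pos: [0.6434, 0.0407, 0.1973]
orientation: [0.71, 0.508, 0.459, -0.165]
contact_force: [-0.8, 0.3, -0.3]
opening: 0.0598
```

servo_tool --pt "-1 0 0 0 0 0 0.7" --pt "-2 0 0 0 0 0 0.7" --pt "-3 0 0 0 0 0 0.7" --pt "-3 0 0 0 0 0 0.7" --pt "-3 0 0 0 0 0 0.7"

```text
clock: 11.6
ee_pos: [0.5867, 0.0232, 0.2546]
orientation: [0.697, 0.504, 0.479, -0.177]
contact_force: [-0.7, 0.1, -1.0]
opening: 0.0597
```

servo_tool --pt "-2 0 0 0 0 0 0.7" --pt "0 0 0 0 0 0 0.7" --pt "0 0 0 0 0 0 0.7"

```text
clock: 11.9
ee_pos: [0.5791, 0.0222, 0.2653]
orientation: [0.695, 0.504, 0.482, -0.176]
contact_force: [-0.6, 0.4, -0.8]
opening: 0.0601
```

```bash
python3 st.py; python3 - <<'E'
from bench import *; from h import *
import cv2
s=snapshot("scene"); a=np.load("scene0.npz")["frame"]
f=lambda im:cv2.resize(im[150:270,255:385,::-1],None,fx=3,fy=3,interpolation=cv2.INTER_CUBIC)
cv2.imwrite("pics/s2.png",np.hstack([f(a),f(s["frame"])]))
d=cv2.absdiff(a,s["frame"]).max(2); 
for n,(r0,r1,c0,c1) in dict(bottle=(115,195,300,350),tray=(290,365,255,355)).items(): print(n,(cv2.blur(d,(3,3))[r0:r1,c0:c1]>30).sum())
E
```

```text
11.9 [-1.241 -0.075  1.251  2.085 -0.33   0.606 -0.795] open 0.0601 F tool [ 0.5 -0.7 -0.7] M tool [ 0.041  0.06  -0.572] KG tool [0.0762 0.018  0.0122] ax [-0.998 -0.048 -0.033]
bottle 0
tray 0
```

View pics/s2.png

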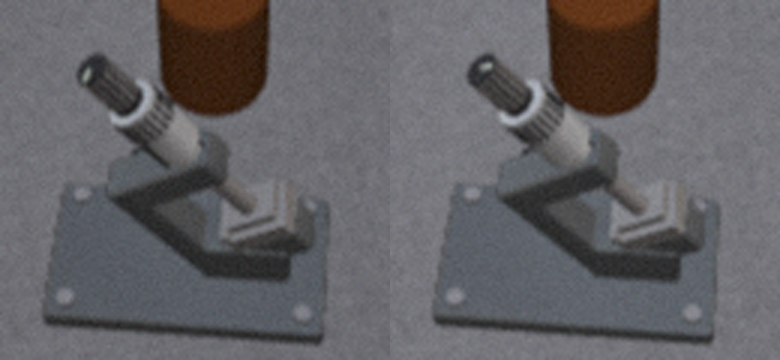

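The before and after crops show the gauge, coupon and bottle in place. The spindle tip is at about (253,208) before and (640,212) after. The bottle and tray regions have no changed pixels. One last wrist view will show whether the knob stayed put when released.

```bash
python3 - <<'E'
from bench import *
import cv2
s=snapshot("wrist")
cv2.imwrite("pics/w7.png",cv2.resize(s["frame"][80:280,200:440,::-1],None,fx=3,fy=3,interpolation=cv2.INTER_CUBIC))
E
```

```text
(no output)
```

View pics/w7.png

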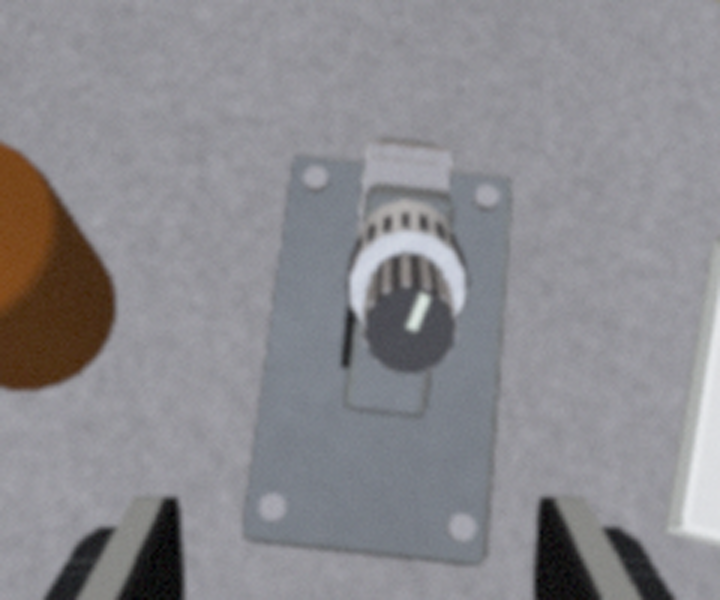

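The index line, at (420,312), keeps the angle it had in the grip, so the knob did not turn back. The hand is clear of everything, so I hand the job in.

```bash
python3 -c "
from bench import *
print(finish_job())"
```

```text
the job is handed in; nothing more can be done
None
```

I gripped the ratchet knob along its axis and turned it clockwise in two bites, commanding about 3.2 rad and then 1.45 rad. I then let go and backed off. The job was handed in at about 12 s.

- **Clamping and slip:** The coupon should be met at about 2.8 rad even from fully open. A total of about 4.6 rad therefore implies at least about 1.8 rad of slip, against the 0.79 rad needed. The thimble's slots looked the same before and after the second bite, which fits a slipping ratchet.
- **After release:** The knob's index line kept its angle, so the knob did not turn back.
- **Forces:** Readings between moves stayed under about 8 N. The fingers gripped only the knob, with the tips short of the thimble.
- **Bystanders:** The bottle and tray showed no change in the before and after images.
- **Checks that were weak or off:**
  - I inferred that the spindle is on the coupon from the turn count and the slipping. The images were too coarse to measure the last millimetres.
  - The torque reading was noisy, between 0.02 and 0.07 N m.
  - On the final retreat the arm drifted about 2 cm sideways from the commanded line, with no contact force felt.

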